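# Let the bottle shuttle down the sloping track and ease it into its dock

### The job

Pull the red latch bolt open so that the shuttle carriage with the amber sample bottle rolls down its sloping track; catch the carriage gently at its orange bumper while it is rolling, without a knock, and bring it to rest with its green mark at the green plate of the label reader, keeping it still there for two seconds. Then let it down at a crawl, without a bump, until it rests fully in the dock at the low end of the track, and let go of it, with the bottle still upright in its pocket and nothing else disturbed.

Things in the scene. Friction and masses are not known exactly. Their poses are not given: they have to be found in the camera images.
- rail: grey base plate 130 x 740 x 12 mm carrying two aluminium rails 700 mm long that fall evenly along the body's -y axis by 22.4 mm per metre (tops 50 mm above the table in the middle, 58 at the high end, 42 at the low end). Origin: middle of the plate's underside, on the table; x across the track to the far side (robot on the -x side), y along it uphill, z up. Place and yaw vary
- carriage (a joint): m the white carriage has rolled down the track: 0 latched at the top, 0.42 home in the dock (hard stop). Faster than 0.08 m/s in the last 15 mm is a bump. Carriage about 0.64 kg, with bottle 0.87 to 1.26 kg. Its wheels drag 1.05 N per m/s: it gains speed from 0.22 m/s2 with a time constant near 0.9 s towards 0.17 to 0.26 m/s and never stops before the dock by itself
- nose (a point): centre of the front face of the orange sprung bumper plate (80 mm wide, 52 high, lower edge 10 mm above the rails), which leads the carriage downhill, 85 mm ahead of its centre when not pushed in, facing -y of the rail. The space ahead of it above the rails is free, past the dock too. Catch the carriage here, with the hand moving along within 0.05 m/s of its speed
- bumper (a joint): m the bumper plate is pushed in against its spring (120 N/m, damping 2 N per m/s, 40 g plate): 0 free, 0.02 the stop. Pushed in more than 0.010, or any touch of the carriage above 7 N, counts as a knock; a still hand met at rolling speed pushes it in further than that. Under the carriage's own weight at rest it goes in about 2 mm
- carriage_mark (a point): the carriage's centre on its level deck (90 mm across x 110 mm along, top 34 mm above the rails); a small green mark on the deck's far edge is level with it along the track
- reader_mark (a point): white line in the middle of the green upright plate (60 mm along the track) of the label reader, 62 mm to the far side of the track's centre line. The carriage is at the reader when carriage_mark is level with this point along the track, within 20 mm. The reader's white head on a post, 160 mm high, stands 140 to 200 mm beyond the centre line. Its place along the track varies
- bolt_grip (a point): grip point on the red upright post (18 mm diameter, 64 tall, top 14 mm above this point) of the latch bolt, 125 mm to the near side of the track's centre line when shut, 150 mm uphill of the nose. Pinch from above, tips at most 30 mm below this point (a grey guide block lies lower, 45 to 75 mm towards the track), and pull away from the track along -x of the rail
- bolt (a joint): how far the latch bolt is pulled out, in m: 0 fully in (carriage held), 0.035 fully open; the carriage is free from about 0.021. Needs about 1.5 N and stays where it is left
- amber: amber glass sample bottle with blue cap, 57 mm diameter, 100 tall, about 0.35 kg, standing in a blue pocket on the carriage (60 mm square inside, 11 deep), 8 mm downhill of the carriage's centre; its wall starts 48 mm behind the bumper face, its top is 139 mm above the rails. Origin: centre of its underside, z up. Not to be handled
- pocket (a point): centre of the pocket's inner floor
- spare: bystander: clear glass bottle, 70 mm diameter, 130 mm tall, beyond the track; origin under its centre
- beaker: bystander: clear beaker, 70 mm diameter, 90 mm tall, on the robot's side of the low end of the track; origin under its centre
- vials: bystander: blue rack of small vials, 70 x 110 x 42 mm, on the robot's side of the track; origin under its centre

How it is judged:
On the way, in this order (a step that is already met when the one before it is completed fails the run):
1. the latch bolt is pulled open (value of joint bolt above 0.022 m), for 0.1 s.
2. the carriage stands still with its mark within 20 mm of the reader's mark for 1.5 s (y of carriage_mark in the frame of reader_mark between -0.02 and 0.02 m and velocity of joint carriage between -0.02 and 0.02 m/s), for 1.5 s.
At the end, for the whole second after the job is handed in: The carriage rests in the dock (joint above 0.412 of 0.42 m), untouched and still, the latch bolt is open, the amber bottle stands upright (0.1 rad) in its pocket (10 mm) (value of joint carriage above 0.412 m and velocity of joint carriage between -0.01 and 0.01 m/s and value of joint bolt above 0.015 m and angle between amber's own z axis and vertical below 0.1 rad and distance between amber and pocket below 0.01 m and linear speed of amber below 0.02 m/s).
It fails at once if the carriage is knocked: bumper pushed in more than 10 mm, or touched with more than 7 N (value of joint bumper above 0.01 m or contact force between carriage and the fingers above 7 N or contact force between carriage and the arm above 7 N).
It fails at once if the carriage bumps into the dock (faster than 0.08 m/s in the last 15 mm) (value of joint carriage above 0.405 m and velocity of joint carriage above 0.08 m/s).
It fails at once if the amber bottle is touched, tips or leaves its pocket (angle between amber's own z axis and vertical above 0.2 rad or distance between amber and pocket above 0.02 m or contact force between amber and the fingers above 2 N or contact force between amber and the arm above 2 N).
It fails at once if a bystander is moved (distance of any of spare, beaker, vials from where it was at the start of the episode above 0.02 m).
It also fails if it takes over 45 s, if anything falls off the work surface, if the arm or the gripper's body presses on something with over 40 N, if the wrist force passes 120 N, or if a joint passes its speed limit or range.

### The arm

A 7-joint arm with a two-finger parallel gripper is mounted at the origin on the work surface. World frame = base frame: x ahead of the robot, y to its left, z up, the work surface at z = 0. Lengths are in m, angles in rad, forces in N, time in s.
With the tool pointing down it reaches from about 0.4 to 0.85 m from the base axis. Payload 10.4 kg.
Tool frame: the origin (TCP) lies between the finger pads; the fingertips stand manip.tip_extent ahead of it and the grasp point (between the pads) lies 6 mm ahead of it (manip.tip_extent is the distance from the TCP to the fingertips, in m); z points along the fingers, y is the line along which they close (so a half turn about z gives the same grasp; the last joint's range is limited). The gripper opens to 85 mm and grips with 20 to 120 N. Pads are 22 mm wide; open, the fingers measure 114 mm over their backs; the gripper's body (76 mm by 85 mm) begins 54 mm behind the grasp point. The pads swing forward as they close: fully open they stand 13 mm farther back than shut.
Start: joints at [-1.25, 0.332, -0.065, 1.46, 0.022, 1.35, -0.088], TCP at [0.211, 0.588, 0.256] pointing down, gripper open.
Joint ranges: [-2.6, 2.6], [-0.5, 2.12], [-1.47, 1.34], [0.16, 2.42], [-1.27, 4.41], [0.06, 2.06], [-2.6, 2.6]. Speed limits (rad/s): [2.22, 2.22, 2.79, 2.79, 3.14, 3.14, 3.14].

### API

Orientations are given as a unit quaternion [x, y, z, w].
In Python, from workcell import get_obs, optics, workorder, manip gives the robot as it stands.
- The arm moves only by the tool jog_arm, never from a script. Its argument "increments" is a list of rows, each a list of 7 numbers: the shift along the tool's x, y, z in m, then the turn, a rotation vector about the tool's x, y, z in rad, then the opening, from -1 (shut) to 1 (fully open). A call has 1 to 5 rows; each row is the pose to reach, as a shift and turn from the pose commanded when the call began, along the tool's axes at that moment; what a row does not reach only later rows make up. A row lasts 1/12 s, in which the tool goes at most 41.7 mm and 7.16 degrees, less where a joint would pass 70% of its speed; a pose out of reach is approached as far as the arm can. A call with a gripper value outside its range is refused whole. The fingers move at their own pace and stop on an object; "grip_force" is the grip in N (left out, the last holds). Time passes only in rows, so rows that repeat a pose let the fingers close. It gives the time, the measured TCP pose, the force, the opening and the grip force at its end, in the units of the state.
- get_obs(): the state, without advancing time (a new reading comes with each control period).
- optics.camera(name): name is "scene" or "top" or "wrist"; returns a dict with "color" (480x640x3 uint8, red, green, blue), "depth" (480x640 float32, m along the optical axis (not along the pixel's ray), 0 where there is no reading), "K" (3x3 intrinsics, pixels), "k1" (the pictures are not rectified: a ray, as slopes to the right and down, at radius r is drawn at 1 + k1 r^2 times it, then the intrinsics apply), "R" (3x3) and "t" (3): a world point X has camera coordinates R X + t. Camera axes: x right, y down, z forward; pixel columns grow to the right and rows downward; lengths in m; the calibration is good to about 2 mm. A picture is of the moment at which its call begins.
- workorder.hand_in(): hands the job in; it is judged then, once.
The state is a dict: "clock": time; "joint_pos": joint angles; "joint_velocities": joint speeds; "tau": joint torques, N m; "position": TCP position; "ee_rot": TCP orientation; "ft_force": force on the tool from outside, world axes, zero at the start; "torque": the same for the moment, N m; "grip_width": opening from 0.0 (shut) to 1.0 (fully open); "grasp_force": force on a finger pad.
Only numpy, scipy, OpenCV 4.12 (cv2) and the standard library are available. Lean on these libraries where they do the work, as an engineer would, in place of code of your own. Each camera call takes 0.05 s, during which the arm holds its last target. There are 200 camera calls.

## Working session

There is one attempt and no reset: what is moved stays moved. The work goes in short steps, Python scripts to look and compute and a tool call to move; the robot and the scene stay as the last step left them, time stands still between calls to the robot, and variables do not carry over. Pictures are saved under pics/ and viewed, at most 10 in all, crops included, and the job is handed in when it is done.

Besides the shell and the picture viewer there is one more tool, called after "Request:" in YAML: its name, and indented under it one key for each argument. jog_arm: Moves the arm, as the interface text tells. Its arguments: {"type":"object","properties":{"increments":{"type":"array"},"grip_force":{"type":"number"}},"required":["increments"]}

```bash
ls; mkdir -p pics
python3 - <<'E'
from workcell import get_obs, optics, workorder, manip
import cv2,numpy as np,pickle
print(get_obs()); print(manip.tip_extent, [a for a in dir(manip) if a[0]!='_'])
d={}
for n in ("scene","top"):
    c=optics.camera(n); d[n]=c
    cv2.imwrite(f"pics/{n}0.png",c["color"][:,:,::-1]); print(n,c["K"].tolist(),c["k1"],c["R"].round(3).tolist(),c["t"])
pickle.dump(d,open("cams.pkl","wb"))
E
```

```text
pics
{'clock': 0.0, 'joint_pos': array([-1.24960968,  0.33284998, -0.06472276,  1.46093926,  0.02158701,
        1.34988349, -0.08847393]), 'joint_velocities': array([-2.12089468e-04, -6.00077763e-04, -1.45413854e-04,  2.29261333e-05,
        1.08028872e-03,  2.55669368e-04,  2.03589302e-03]), 'tau': array([-1.05661878e-03, -6.25445223e+01,  4.84735309e-02, -3.91595006e+01,
        1.62052590e-02,  9.82669619e-03, -9.23198883e-06]), 'position': array([0.21053285, 0.58811751, 0.25553061]), 'ee_rot': array([ 1.71015678e-01,  9.85268064e-01, -6.85767309e-04, -9.66729336e-05]), 'ft_force': array([-0.07390224,  0.18427268, -0.31561545]), 'torque': array([0.01558271, 0.0855654 , 0.04629619]), 'grasp_force': 0.0, 'grip_width': 0.9999028199524379}
0.025 ['MotionError', 'tip_extent']
scene [[473.09313574465244, 0.0, 321.83982961150673], [0.0, 473.09313574465244, 243.63494055362668], [0.0, 0.0, 1.0]] 0.03271219450065338 [[0.79, 0.612, -0.012], [0.516, -0.677, -0.524], [-0.329, 0.408, -0.852]] [-0.46111281 -0.24698503  1.14768585]
top [[486.5501143559753, 0.0, 317.1742275962241], [0.0, 486.5501143559753, 235.57586006398867], [0.0, 0.0, 1.0]] 0.03271112395582429 [[-0.037, -0.999, -0.001], [-0.976, 0.036, -0.214], [0.214, -0.007, -0.977]] [0.00930677 0.57991572 0.96558038]
```

View pics/top0.png

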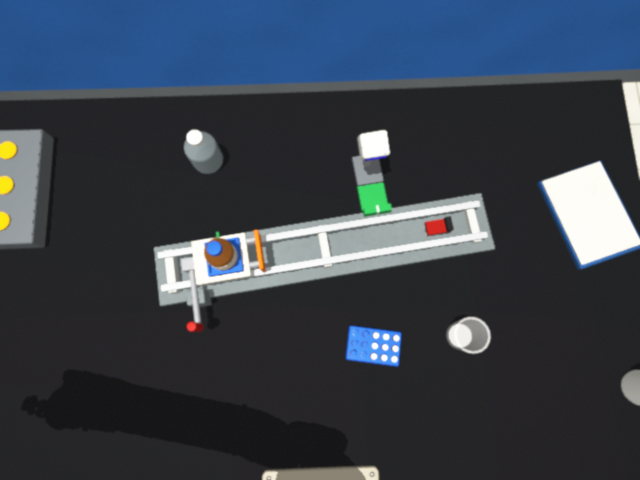

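View pics/scene0.png

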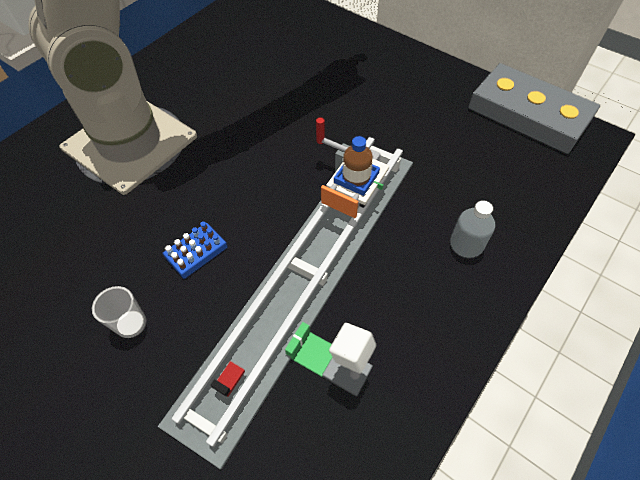

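The top view shows the rail running from the carriage (220,255), with its nose at (262,250), down to the dock at right (435,227). The bolt post is at (193,326), the green plate near (376,208), the vials at (374,346) and the beaker at (468,335). The scene view agrees: bolt at (320,130), nose at (339,201), reader plate at (298,340).

```bash
cat > h.py <<'E'
import numpy as np,cv2,pickle
def ray(c,u,v):
    D=np.array([c["k1"],0,0,0])
    x,y=cv2.undistortPoints(np.array([[[u,v]]],float),c["K"],D)[0,0]
    return np.array([x,y,1.])
def world(c,u,v,r=1):
    u0,v0=int(round(u)),int(round(v))
    d=c["depth"][v0-r:v0+r+1,u0-r:u0+r+1]; z=np.median(d[d>0])
    return c["R"].T@(ray(c,u,v)*z-c["t"])
def atz(c,u,v,h):
    o=-c["R"].T@c["t"]; d=c["R"].T@ray(c,u,v); return o+d*(h-o[2])/d[2]
def tri(c1,p1,c2,p2):
    A=[];b=[];
    o1,o2=[-c["R"].T@c["t"] for c in(c1,c2)]; d1,d2=[c["R"].T@ray(c,*p) for c,p in((c1,p1),(c2,p2))]
    s=np.linalg.lstsq(np.stack([d1,-d2],1),o2-o1,rcond=None)[0]
    a,b=o1+s[0]*d1,o2+s[1]*d2; return (a+b)/2,np.linalg.norm(a-b)
E
python3 - <<'E'
import pickle,cv2,numpy as np
d=pickle.load(open("cams.pkl","rb"))
def crop(n,x,y,w,h,k):
    im=d[n]["color"][y:y+h,x:x+w,::-1]; return cv2.resize(im,None,fx=k,fy=k,interpolation=cv2.INTER_CUBIC)
a=np.hstack([crop("top",180,225,100,75*1,4),crop("top",340,175,100,75,4)])
b=np.hstack([crop("scene",300,105,100,75+0,4),crop("scene",270,300,100,75,4)])
cv2.imwrite("pics/c1.png",np.vstack([a,b]))
E
```

```text
(no output)
```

View pics/c1.png

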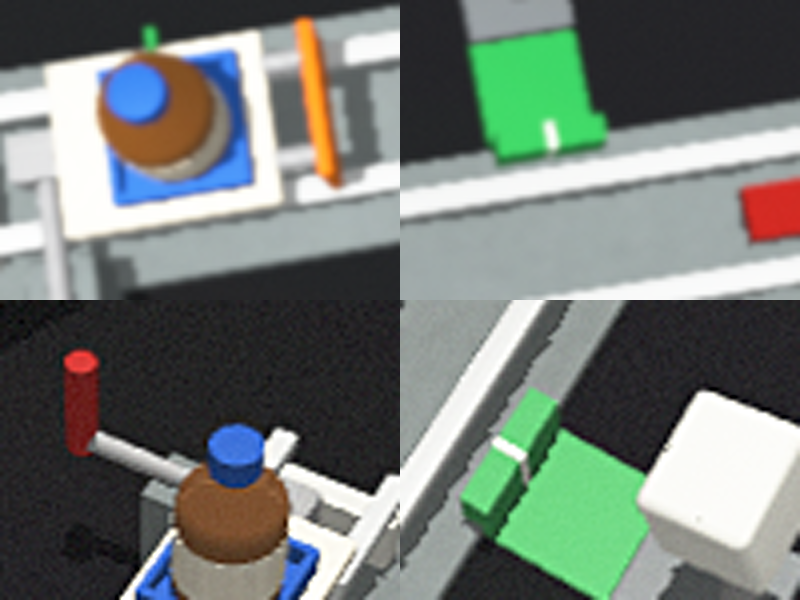

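Run:
```python
from h import *
np.set_printoptions(precision=4,suppress=True)
d=pickle.load(open("cams.pkl","rb")); T,S=d["top"],d["scene"]
def red(c,x0,x1,y0,y1):
    im=c["color"].astype(int); m=(im[...,0]>110)&(im[...,1]<60)&(im[...,2]<60); P=[]
    for v in range(y0,y1):
        for u in range(x0,x1):
            if m[v,u]: P.append(world(c,u,v,0))
    return np.array(P)
for n,c,b in(("top",T,(180,210,310,345)),("scene",S,(305,335,105,160))):
    P=red(c,*b); zt=P[:,2].max(); q=P[P[:,2]>np.percentile(P[:,2],90)-.006]; print("bolt",n,len(P),zt,np.percentile(P[:,2],90),q.mean(0),(q.max(0)+q.min(0))/2)
print("tri bolt",tri(T,(193,326),S,(320.5,120.5)))
print("plate top corners"); 
for p in [(154,247),(484,194),(494,247),(160,304)]: print(atz(T,*p,.012))
for p in [(158,427),(222,467),(412,161)]: print("S",atz(S,*p,.012))
print("reader",tri(T,(377,205.5),S,(293.5,335)),world(T,377,206),world(S,294,335.5))
print("mark",tri(T,(217.5,234),S,(380,186)),world(T,217.5,234))
# orange
for n,c in(("top",T),("scene",S)):
    hsv=cv2.cvtColor(c["color"],cv2.COLOR_RGB2HSV); m=cv2.inRange(hsv,(8,200,120),(16,255,255)); 
    m[:, :150]=0
    k,l,s,ce=cv2.connectedComponentsWithStats(m)
    for i in np.argsort(-s[1:,4])[:2]+1:
        v,u=np.where(l==i); P=np.array([world(c,a,b,0) for a,b in zip(u,v)]); print("orange",n,s[i],P.mean(0),P.min(0),P.max(0))
print("rails", world(T,320,228),world(T,300,262))
print("low end rail pts",[world(T,*p) for p in((475,206),(480,238),(170,253),(170,285))])
print("vials",world(T,374,346),[world(T,*p) for p in((349,328),(400,334),(398,363))]);print("beaker",[world(T,*p) for p in((450,320),(468,318),(489,334),(468,352))]); print("spare",world(T,195,138)); print("head",world(T,374,145,2))
```

```text
bolt top 51 0.12758713881218298 0.12691316716670337 [0.4011 0.2344 0.1248] [0.4005 0.2338 0.1243]
bolt scene 29 0.12392005151972332 0.12339793432416774 [0.3997 0.2316 0.1223] [0.3992 0.2323 0.122 ]
tri bolt (array([0.4002, 0.2323, 0.1213]), np.float64(0.002419402254552975))
plate top corners
[0.5786 0.3473 0.012 ]
[ 0.6728 -0.3918  0.012 ]
[ 0.5508 -0.4003  0.012 ]
[0.4533 0.33   0.012 ]
S [ 0.5516 -0.4025  0.012 ]
S [ 0.6782 -0.3812  0.012 ]
S [0.5771 0.3464 0.012 ]
reader (array([ 0.642 , -0.1485,  0.0493]), np.float64(0.009598811160777505)) [ 0.6475 -0.1464  0.0354] [ 0.6365 -0.1491  0.0352]
mark (array([0.5861, 0.1934, 0.0812]), np.float64(0.002337861657011045)) [0.5852 0.1928 0.0886]
orange top [257 233   7  38  61] [0.5377 0.102  0.1152] [0.5058 0.0972 0.0963] [0.578  0.1086 0.1195]
orange top [255 230   2   1   2] [0.5841 0.1113 0.1166] [0.5834 0.1099 0.1138] [0.5848 0.1126 0.1193]
orange scene [354 209   3   9  10] [0.5842 0.1086 0.0781] [0.5818 0.1056 0.0675] [0.585  0.1111 0.0917]
orange scene [322 202   4   2   4] [0.5142 0.0962 0.0701] [0.5102 0.0948 0.0684] [0.5172 0.0972 0.0731]
rails [ 0.5991 -0.019   0.0501] [0.5269 0.0261 0.0498]
low end rail pts [array([ 0.6377, -0.3586,  0.0415]), array([ 0.5664, -0.362 ,  0.0405]), array([0.5551, 0.2984, 0.0572]), array([0.4875, 0.296 , 0.0587])]
vials [ 0.3484 -0.1203  0.0417] [array([ 0.3871, -0.0726,  0.0163]), array([ 0.3708, -0.179 ,  0.0199]), array([ 0.3122, -0.1701,  0.0218])]
beaker [array([ 0.3967, -0.292 , -0.    ]), array([ 0.3963, -0.3034,  0.0902]), array([ 0.3642, -0.3413,  0.0892]), array([ 0.3314, -0.297 ,  0.0885])]
spare [0.7801 0.2318 0.1292]
head [ 0.7401 -0.1317  0.1561]
```

The measurements agree with the given sizes. Taking the plate centre as (0.565,-0.027) and yaw as 0.13, the remaining points along the track are:

| Point | Along (m) | Across (m) |
|---|---|---|
| Nose | 0.129 | about 0 |
| Bolt | 0.279 | -0.130 |
| Reader | -0.130 | +0.061 |

The bolt top is at z ≈ 0.122. The carriage at the reader means a joint value of about 0.344, with the nose at -0.215.

Next I turn the tool so that its x axis points uphill and its y axis to the far side, with the fingers closed. I'll push the post out from behind with the closed fingers.

Request:
jog_arm:
  increments:
    - [-0.03,-0.022,0,0,0,0.11,-1]
    - [-0.063,-0.047,0,0,0,0.22,-1]
    - [-0.096,-0.071,0,0,0,0.33,-1]
    - [-0.128,-0.095,0,0,0,0.44,-1]
    - [-0.16,-0.118,0,0,0,0.55,-1]
  grip_force: 20

```text
clock: 0.52
position: [0.3222, 0.4214, 0.256]
ee_rot: [0.435, 0.901, -0.0, -0.0]
ft_force: [0.8, 0.5, -0.7]
grip_width: 0.297
grasp_force: 0.0
```

Request:
jog_arm:
  increments:
    - [-0.04,-0.0035,0,0,0,0.11,-1]
    - [-0.08,-0.007,0,0,0,0.22,-1]
    - [-0.12,-0.0105,0,0,0,0.33,-1]
    - [-0.16,-0.014,0,0,0,0.44,-1]
    - [-0.2,-0.017,0,0,0,0.542,-1]

```text
clock: 0.93
position: [0.4341, 0.255, 0.2562]
ee_rot: [0.66, 0.751, 0.0, -0.0]
ft_force: [2.3, -0.1, -0.3]
grip_width: -0.002
grasp_force: 0.0
```

```bash
cat > st.py <<'E'
from workcell import get_obs, optics
from h import *
from scipy.spatial.transform import Rotation as Ro
np.set_printoptions(precision=4,suppress=True)
C=np.array([.565,-.027]);X=np.array([np.cos(.13),np.sin(.13)]);Y=np.array([-X[1],X[0]])
def rail(p): q=np.asarray(p)[:2]-C; return np.array([q@X,q@Y,*np.asarray(p)[2:3]])
def state():
    o=get_obs(); M=Ro.from_quat(o["ee_rot"]).as_matrix(); print("t",o["clock"],"acr/alo/z",rail(o["position"]),"yawerr",np.arctan2(M[1,0],M[0,0])-np.pi/2-.13,"tilt",M[:2,2],"f",o["ft_force"],"grip",o["grip_width"]); return o
E
python3 - <<'E'
from st import *
o=state(); c=optics.camera("wrist"); M=Ro.from_quat(o["ee_rot"]).as_matrix()
print("cam in tool",M.T@(-c["R"].T@c["t"]-o["position"])); cv2.imwrite("pics/w1.png",c["color"][:,:,::-1]); state(); print(o["joint_pos"])
E
```

```text
t 0.9333 acr/alo/z [-0.0932  0.2965  0.2562] yawerr -0.00044294196860372725 tilt [-0.0002  0.0002] f [ 2.3042 -0.0824 -0.2825] grip -0.0023842620403789825
cam in tool [ 0.0705 -0.0007 -0.118 ]
t 0.9833 acr/alo/z [-0.0895  0.2882  0.2564] yawerr -0.01729716090002309 tilt [ 0.0018 -0.0023] f [ 4.4041 -6.752  -0.1889] grip 0.0011129858865915761
[-0.8898  0.0556  0.2799  1.7903 -0.0162  1.2978 -0.4764]
```

View pics/w1.png

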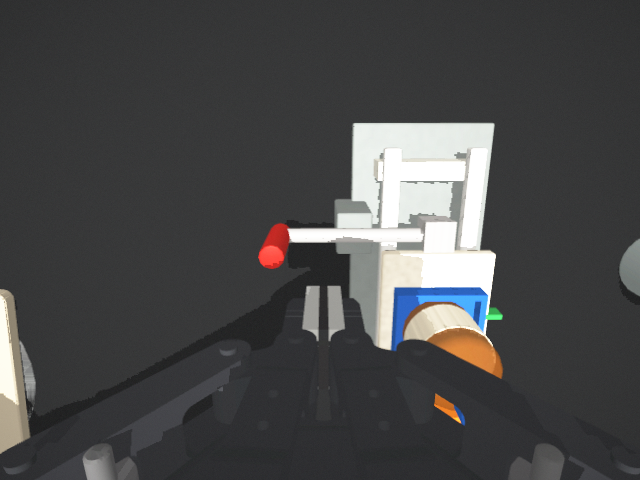

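The wrist view shows the post at about (272,250) with its rod running to the carriage, and the closed fingers at (323,310), clear of the bottle (470,350). The camera sits on the uphill side of the hand, so I'll keep the hand fairly high (TCP z ≈ 0.11) for the catch. Descending behind the post now.

Request:
jog_arm:
  increments:
    - [-0.004,0,0.03,0,0,0,-1]
    - [-0.008,0,0.07,0,0,0,-1]
    - [-0.008,0,0.105,0,0,0,-1]
    - [-0.008,0,0.138,0,0,0,-1]
    - [-0.008,0,0.138,0,0,0,-1]

```text
clock: 1.4
position: [0.4312, 0.2469, 0.1125]
ee_rot: [0.658, 0.753, -0.005, -0.001]
ft_force: [-0.8, -0.7, -0.3]
grip_width: -0.003
grasp_force: 0.0
```

Run:
```python
from st import *
state(); c=optics.camera("wrist"); cv2.imwrite("pics/w2.png",c["color"][:,:,::-1]); o=state()
M=Ro.from_quat(o["ee_rot"]).as_matrix();
for y in(-.03,-.04,-.045):
  p=c["R"]@(o["position"]+M@np.array([0,y,.005]))+c["t"]; print(y,(c["K"]@(p/p[2]))[:2])
```

```text
t 1.4 acr/alo/z [-0.0971  0.2889  0.1125] yawerr 0.005580607420314299 tilt [-0.0076 -0.0062] f [-0.8322 -0.7072 -0.3295] grip -0.0027242760656751904
t 1.45 acr/alo/z [-0.0955  0.2896  0.1159] yawerr 0.005465513916352527 tilt [-0.0048 -0.0041] f [0.4336 0.4236 0.4733] grip 0.0038215504292208016
-0.03 [244.3479 332.5369]
-0.04 [215.9408 332.4782]
-0.045 [201.7421 332.4488]
```

View pics/w2.png

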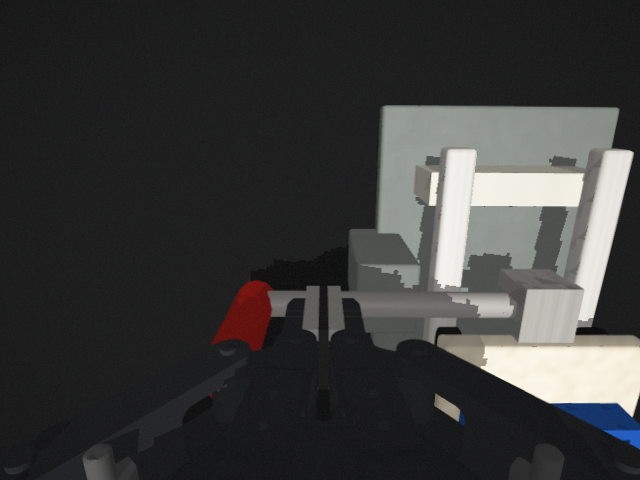

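The post is now beside the fingers but about 10 mm further downhill. I'll shift to line up with it and push it part of the way, stopping short of release.

Request:
jog_arm:
  increments:
    - [-0.008,0,0,0,0,0,-1]
    - [-0.011,0,0,0,0,0,-1]
    - [-0.011,-0.01,0,0,0,0,-1]
    - [-0.011,-0.022,0,0,0,0,-1]
    - [-0.011,-0.022,0,0,0,0,-1]

```text
clock: 1.87
position: [0.4133, 0.2352, 0.1197]
ee_rot: [0.658, 0.753, 0.001, -0.0]
ft_force: [0.1, -0.4, 0.4]
grip_width: 0.003
grasp_force: 0.0
```

```bash
cat > car.py <<'E'
from st import *
def car(c):
    # nose along-track from orange top edge in the top picture (plate top z ~ .062+rail)
    hsv=cv2.cvtColor(c["color"],cv2.COLOR_RGB2HSV); m=cv2.inRange(hsv,(7,180,110),(17,255,255)); m[:205]=0;m[300:]=0;m[:,:245]=0
    v,u=np.where(m>0)
    if len(u)<8: return None
    P=np.array([rail(atz(c,a,b,.111)) for a,b in zip(u,v)]); return len(u),P[:,0].mean(),np.median(P[:,1])
def bolt(c):
    im=c["color"].astype(int); m=(im[...,0]>90)&(im[...,1]<60)&(im[...,2]<60); m[:,:170]=0; m[:,230:]=0; m[:300]=0; m[370:]=0
    v,u=np.where(m); return (len(u),rail(atz(c,u.mean(),v.mean(),.11))) if len(u) else None
E
python3 - <<'E'
from car import *
d=pickle.load(open("cams.pkl","rb"));print(car(d["top"]),bolt(d["top"]))
state(); c=optics.camera("top"); o=state(); print(car(c),bolt(c)); cv2.imwrite("pics/t2.png",c["color"][:,:,::-1])
w=optics.camera("wrist"); state()
a=cv2.resize(w["color"][200:420,120:420,::-1],None,fx=1.33,fy=1.33); b=cv2.resize(c["color"][200:400,150:350,::-1],(400,400)); b=b[:a.shape[0]]
q=np.zeros((400,800,3),np.uint8); q[:a.shape[0],:a.shape[1]]=a; q[:b.shape[0],400:]=b; cv2.imwrite("pics/m3.png",q)
E
```

```text
(107, np.float64(-0.0019563659875268358), np.float64(0.13263087029395565)) (91, array([-0.1312,  0.2777,  0.11  ]))
t 1.8667 acr/alo/z [-0.1164  0.2797  0.1197] yawerr 0.005332903115332077 tilt [0.0009 0.0017] f [ 0.1401 -0.3611  0.3888] grip 0.0030481884010951756
t 1.9167 acr/alo/z [-0.1157  0.2799  0.1197] yawerr 0.005728010593546329 tilt [0.0013 0.002 ] f [ 0.8927  0.5571 -0.2293] grip 0.0013882304100648832
(107, np.float64(-0.0020497325328648324), np.float64(0.1325938084679261)) (36, array([-0.1435,  0.2689,  0.11  ]))
t 1.9667 acr/alo/z [-0.1152  0.2799  0.1195] yawerr 0.005508172618240104 tilt [0.0014 0.0018] f [ 0.4017 -0.1682  0.4465] grip 0.0006561289237485176
```

View pics/m3.png

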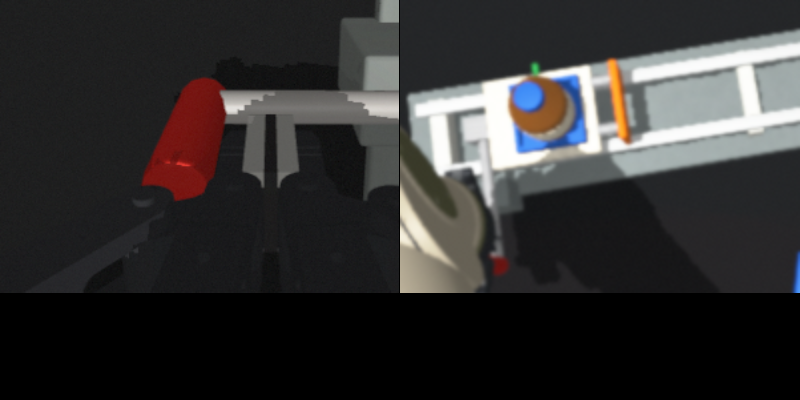

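The finger is touching the post and the bolt is about 8 mm out. The top view shows the carriage still latched. Next I release it and run ahead of it, with no pictures until the hand is in front.

Request:
jog_arm:
  increments:
    - [0,-0.023,0,0,0,0,-1]
    - [0,-0.018,0,0,0,0,-1]
    - [-0.035,-0.018,0,0,0,0,-1]
    - [-0.075,-0.018,0.005,0,0,0,-1]
    - [-0.115,-0.018,0.011,0,0,0,-1]

```text
clock: 2.38
position: [0.4134, 0.118, 0.1081]
ee_rot: [0.657, 0.754, 0.001, 0.0]
ft_force: [1.9, -0.7, -0.0]
grip_width: 0.002
grasp_force: 0.0
```

Request:
jog_arm:
  increments:
    - [-0.04,0,0,0,0,0,-1]
    - [-0.08,0,0,0,0,0,-1]
    - [-0.11,0.028,0,0,0,0,-1]
    - [-0.14,0.056,0,0,0,0,-1]
    - [-0.17,0.084,0,0,0,0,-1]

```text
clock: 2.8
position: [0.5205, -0.0404, 0.1081]
ee_rot: [0.658, 0.753, 0.001, 0.001]
ft_force: [-0.0, 1.8, -0.3]
grip_width: 0.002
grasp_force: 0.0
```

Run:
```python
from car import *
o=state(); c=optics.camera("top"); state(); print(car(c),bolt(c)); cv2.imwrite("pics/t4.png",c["color"][:,:,::-1])
pickle.dump(c,open("t4.pkl","wb"))
```

```text
t 2.8 acr/alo/z [-0.0459 -0.0075  0.1081] yawerr 0.005711801919744741 tilt [0.0023 0.0003] f [-0.009   1.8367 -0.3244] grip 0.0016682942531772622
t 2.85 acr/alo/z [-0.042  -0.0134  0.1079] yawerr 0.002032223946536349 tilt [ 0.005  -0.0043] f [ 0.3336 -3.2309  2.8411] grip -0.002127940408574164
(205, np.float64(-0.002057300303500554), np.float64(0.1449170855616097)) (90, array([-0.1636,  0.276 ,  0.11  ]))
```

View pics/t4.png

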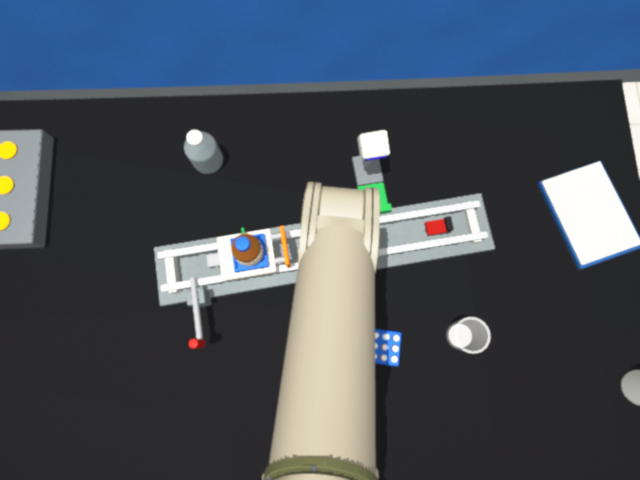

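The bolt is about 32 mm out. The nose has rolled about 45 mm by t=2.80 (plate at (285,246)), which matches the model with τ = 0.9 s and release at about 2.07 s. The hand is ahead of it. Now I centre the hand in front of the nose and measure with the wrist camera.

Request:
jog_arm:
  increments:
    - [-0.006,0.02,0,0,0,0,-1]
    - [-0.012,0.038,0,0,0,0,-1]
    - [-0.018,0.05,0,0,0,0,-1]
    - [-0.019,0.05,0,0,0,0,-1]
    - [-0.019,0.05,0,0,0,0,-1]

```text
clock: 3.27
position: [0.5707, -0.0513, 0.1072]
ee_rot: [0.658, 0.753, -0.0, 0.0]
ft_force: [-0.6, -0.8, -0.4]
grip_width: 0.0
grasp_force: 0.0
```

```bash
cat > wn.py <<'E'
from car import *
def wnose(c):
    hsv=cv2.cvtColor(c["color"],cv2.COLOR_RGB2HSV); m=cv2.inRange(hsv,(6,170,90),(18,255,255)); v,u=np.where((m>0)&(c["depth"]>0))
    r=cv2.undistortPoints(np.stack([u,v],1).astype(float)[:,None],c["K"],np.array([c["k1"],0,0,0]))[:,0]
    P=np.c_[r,np.ones(len(r))]*c["depth"][v,u][:,None]; W=(P-c["t"])@c["R"]
    A=np.c_[(W[:,:2]-C)@X,(W[:,:2]-C)@Y,W[:,2]]; k=(A[:,2]<.122)&(A[:,2]>.1)&(abs(A[:,0])<.05); A=A[k]
    return len(A),np.percentile(A[:,1],[2,5,25,50,95]),A.min(0),A.max(0)
E
python3 - <<'E'
from wn import *
state(); a=optics.camera("wrist"); b=optics.camera("wrist"); state()
cv2.imwrite("pics/w5.png",a["color"][:,:,::-1]);cv2.imwrite("pics/w6.png",b["color"][:,:,::-1])
for c in(a,b):
    print(*wnose(c))
E
```

```text
t 3.2667 acr/alo/z [ 0.0025 -0.0249  0.1072] yawerr 0.004523430590618216 tilt [-0.0001 -0.001 ] f [-0.5759 -0.8172 -0.4493] grip 0.00028924415071483885
t 3.3667 acr/alo/z [ 0.0017 -0.024   0.1072] yawerr 0.0050283447781259705 tilt [-0.0004 -0.    ] f [-0.5829 -0.2564 -0.3826] grip -0.0019968697918957977
7031 [0.0161 0.0164 0.0182 0.0217 0.0235] [-0.0414  0.0156  0.1   ] [0.0387 0.0238 0.1166]
3892 [0.0083 0.0086 0.0152 0.0156 0.0159] [-0.0417  0.0076  0.1   ] [0.0382 0.0162 0.116 ]
```

View pics/w6.png

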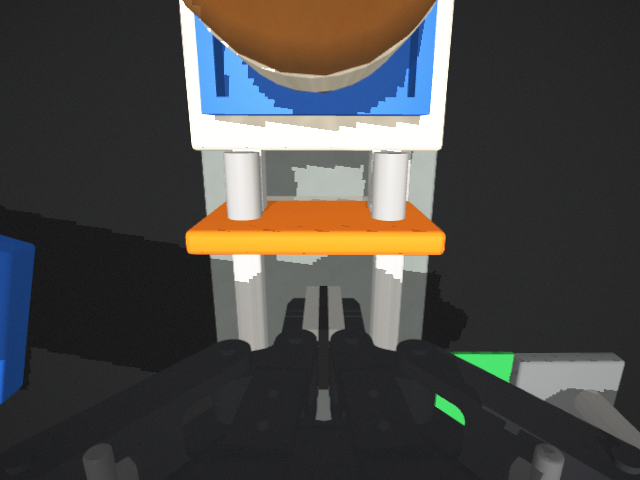

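The wrist view shows the orange plate's front edge at row 254, squarely ahead of the closed fingers (row ~300). The nose is at 0.0158 and then 0.0080 along, so its speed is about 0.157 m/s. The gap is now about 12 mm, so I move off at 0.15 m/s.

Request:
jog_arm:
  increments:
    - [-0.0125,0,0,0,0,0,-1]
    - [-0.0245,0,0,0,0,0,-1]
    - [-0.0365,0,0,0,0,0,-1]
    - [-0.0485,0,0,0,0,0,-1]
    - [-0.0605,0,0,0,0,0,-1]

```text
clock: 3.78
position: [0.5783, -0.1124, 0.1074]
ee_rot: [0.658, 0.753, 0.0, 0.0]
ft_force: [0.7, -0.7, -1.1]
grip_width: 0.003
grasp_force: 0.0
```

Run:
```python
from st import *
state()
```

```text
t 3.7833 acr/alo/z [ 0.0021 -0.0864  0.1074] yawerr 0.0039652611513735225 tilt [ 0.0003 -0.0001] f [ 0.6985 -0.7029 -1.0884] grip 0.003494865380475328
```

Request:
jog_arm:
  increments:
    - [-0.0118,0,0,0,0,0,-1]
    - [-0.0231,0,0,0,0,0,-1]
    - [-0.0339,0,0,0,0,0,-1]
    - [-0.0441,0,0,0,0,0,-1]
    - [-0.0538,0,0,0,0,0,-1]

```text
clock: 4.2
position: [0.5856, -0.165, 0.1072]
ee_rot: [0.658, 0.753, -0.0, -0.0]
ft_force: [0.3, -0.4, 0.6]
grip_width: 0.001
grasp_force: 0.2
```

Request:
jog_arm:
  increments:
    - [-0.0092,0,0,0,0,0,-1]
    - [-0.0178,0,0,0,0,0,-1]
    - [-0.0259,0,0,0,0,0,-1]
    - [-0.0334,0,0,0,0,0,-1]
    - [-0.0404,0,0,0,0,0,-1]

```text
clock: 4.62
position: [0.5911, -0.2045, 0.1073]
ee_rot: [0.658, 0.753, 0.0, 0.0]
ft_force: [0.3, 0.1, -0.5]
grip_width: -0.0
grasp_force: 0.2
```

Request:
jog_arm:
  increments:
    - [-0.0064,0,0,0,0,0,-1]
    - [-0.0122,0,0,0,0,0,-1]
    - [-0.0175,0,0,0,0,0,-1]
    - [-0.0222,0,0,0,0,0,-1]
    - [-0.0263,0,0,0,0,0,-1]

```text
clock: 5.03
position: [0.5946, -0.2303, 0.1073]
ee_rot: [0.658, 0.753, 0.0, -0.0]
ft_force: [0.3, -0.4, 0.3]
grip_width: 0.002
grasp_force: 0.1
```

Request:
jog_arm:
  increments:
    - [-0.0036,0,0,0,0,0,-1]
    - [-0.0067,0,0,0,0,0,-1]
    - [-0.0092,0,0,0,0,0,-1]
    - [-0.0112,0,0,0,0,0,-1]
    - [-0.0125,0,0,0,0,0,-1]

```text
clock: 5.45
position: [0.5963, -0.2425, 0.1073]
ee_rot: [0.658, 0.753, 0.0, 0.0]
ft_force: [0.4, -0.2, -1.1]
grip_width: -0.001
grasp_force: 0.2
```

Run:
```python
from wn import *
state(); s=optics.camera("scene"); a=optics.camera("wrist"); t=optics.camera("top"); state()
try: print(*wnose(a))
except Exception as e: print(e)
q=np.zeros((480,800,3),np.uint8); q[:240,:320]=cv2.resize(a["color"],(320,240))[...,::-1]; q[240:,:320]=cv2.resize(t["color"],(320,240))[...,::-1]
q[:,320:]=cv2.resize(s["color"][270:430,210:370],(480,480),interpolation=cv2.INTER_CUBIC)[...,::-1]; cv2.imwrite("pics/m7.png",q)
pickle.dump((s,a,t),open("m7.pkl","wb"))
```

```text
t 5.45 acr/alo/z [ 0.0031 -0.2177  0.1073] yawerr 0.0049861450251075246 tilt [0. 0.] f [ 0.3547 -0.1526 -1.0833] grip -0.0005163905287096528
t 5.6 acr/alo/z [ 0.003  -0.2175  0.1073] yawerr 0.004998764729435945 tilt [-0.      0.0001] f [-0.5378 -0.7582 -0.0626] grip -0.001825538993442139
6258 [-0.2065 -0.206  -0.2037 -0.2009 -0.1991] [-0.041  -0.2077  0.1   ] [ 0.0388 -0.1985  0.1117]
```

View pics/m7.png

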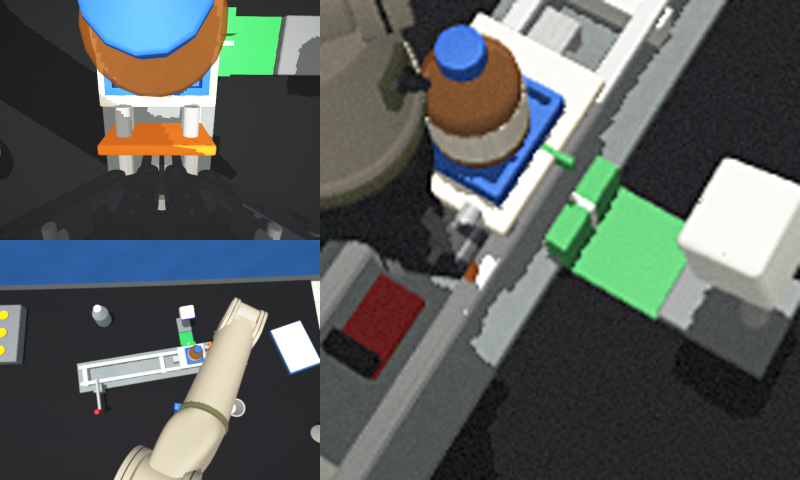

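Caught without a knock: the bumper rests on the fingers. The scene crop shows the green mark, tip at px (294,324), just uphill of the reader's white line (294-302,334-341). I'll work out the offset.

Run:
```python
from wn import *
s,a,t=pickle.load(open("m7.pkl","rb"))
for p in((290,321.7),(294.3,324.3)): print("mark",rail(atz(s,*p,.079)),rail(world(s,*p)))
for p in((294,334),(298,337.5)): print("line",rail(world(s,*p)))
d=pickle.load(open("cams.pkl","rb"));
for p in((380,186),(379,185)): print("mark0",rail(atz(d["scene"],*p,.088)))
# wrist: green areas
hsv=cv2.cvtColor(a["color"],cv2.COLOR_RGB2HSV)
w=cv2.inRange(hsv,(0,0,190),(179,60,255)); 
v,u=np.where(w>0); k=(u>425)&(u<500)&(v>60)&(v<110); 
P=np.array([rail(world(a,x,y,0)) for x,y in zip(u[k],v[k])]); print("line wrist",len(P),P.mean(0) if len(P) else 0,P.min(0),P.max(0))
g=cv2.inRange(hsv,(45,120,60),(80,255,255)); v,u=np.where((g>0)&(a["depth"]>0)); P=np.array([rail(world(a,x,y,0)) for x,y in zip(u,v)]); q=P[P[:,0]<.075]; print("plate",len(q),q.min(0),q.max(0))
```

```text
mark [ 0.047  -0.1254  0.079 ] [ 0.0472 -0.1256  0.0797]
mark [ 0.056  -0.1257  0.079 ] [ 0.0546 -0.1241  0.0738]
line [ 0.0531 -0.1274  0.0333]
line [ 0.0635 -0.1303  0.0363]
mark0 [0.0506 0.2096 0.088 ]
mark0 [0.0477 0.2109 0.088 ]
line wrist 227 [ 0.0634 -0.1293  0.0383] [ 0.0252 -0.1402  0.0033] [ 0.0805 -0.1267  0.1488]
plate 2589 [ 0.0247 -0.1614 -0.0008] [ 0.0748 -0.0896  0.1499]
```

The mark is at -0.1255 and the line at -0.129, so it is within 4 mm. I'll hold for over 2 s.

Request:
jog_arm:
  increments:
    - [0,0,0,0,0,0,-1]
    - [0,0,0,0,0,0,-1]
    - [0,0,0,0,0,0,-1]
    - [0,0,0,0,0,0,-1]
    - [0,0,0,0,0,0,-1]

```text
clock: 6.02
position: [0.5963, -0.2422, 0.1073]
ee_rot: [0.658, 0.753, 0.0, 0.0]
ft_force: [-0.2, 0.4, -0.7]
grip_width: 0.003
grasp_force: 0.1
```

Request:
jog_arm:
  increments:
    - [0,0,0,0,0,0,-1]
    - [0,0,0,0,0,0,-1]
    - [0,0,0,0,0,0,-1]
    - [0,0,0,0,0,0,-1]
    - [0,0,0,0,0,0,-1]

```text
clock: 6.43
position: [0.5963, -0.2423, 0.1073]
ee_rot: [0.658, 0.753, 0.0, 0.0]
ft_force: [0.3, -0.2, 0.0]
grip_width: 0.0
grasp_force: 0.1
```

Request:
jog_arm:
  increments:
    - [0,0,0,0,0,0,-1]
    - [0,0,0,0,0,0,-1]
    - [0,0,0,0,0,0,-1]
    - [0,0,0,0,0,0,-1]
    - [0,0,0,0,0,0,-1]

```text
clock: 6.85
position: [0.5962, -0.2423, 0.1073]
ee_rot: [0.658, 0.753, 0.0, -0.0]
ft_force: [0.2, -0.2, 0.3]
grip_width: -0.004
grasp_force: 0.1
```

Request:
jog_arm:
  increments:
    - [0,0,0,0,0,0,-1]
    - [0,0,0,0,0,0,-1]
    - [0,0,0,0,0,0,-1]
    - [0,0,0,0,0,0,-1]
    - [0,0,0,0,0,0,-1]

```text
clock: 7.27
position: [0.5962, -0.2422, 0.1073]
ee_rot: [0.658, 0.753, 0.0, -0.0]
ft_force: [-0.8, -0.4, 0.3]
grip_width: 0.003
grasp_force: 0.1
```

Request:
jog_arm:
  increments:
    - [0,0,0,0,0,0,-1]
    - [0,0,0,0,0,0,-1]
    - [0,0,0,0,0,0,-1]
    - [0,0,0,0,0,0,-1]
    - [0,0,0,0,0,0,-1]

```text
clock: 7.68
position: [0.5962, -0.2423, 0.1073]
ee_rot: [0.658, 0.753, 0.0, -0.0]
ft_force: [1.0, -0.6, 0.3]
grip_width: 0.001
grasp_force: 0.1
```

Request:
jog_arm:
  increments:
    - [-0.001,0,0,0,0,0,-1]
    - [-0.0025,0,0,0,0,0,-1]
    - [-0.0045,0,0,0,0,0,-1]
    - [-0.007,0,0,0,0,0,-1]
    - [-0.0095,0,0,0,0,0,-1]

```text
clock: 8.1
position: [0.5975, -0.252, 0.1072]
ee_rot: [0.658, 0.753, -0.0, -0.0]
ft_force: [-0.2, -0.4, -0.6]
grip_width: -0.004
grasp_force: 0.1
```

Request:
jog_arm:
  increments:
    - [-0.0028,0,0,0,0,0,-1]
    - [-0.0056,0,0,0,0,0,-1]
    - [-0.0084,0,0,0,0,0,-1]
    - [-0.0112,0,0,0,0,0,-1]
    - [-0.014,0,0,0,0,0,-1]

```text
clock: 8.52
position: [0.5994, -0.2659, 0.1073]
ee_rot: [0.658, 0.753, 0.0, -0.0]
ft_force: [-0.1, 0.2, -0.7]
grip_width: -0.001
grasp_force: 0.1
```

Request:
jog_arm:
  increments:
    - [-0.0028,0,0,0,0,0,-1]
    - [-0.0056,0,0,0,0,0,-1]
    - [-0.0084,0,0,0,0,0,-1]
    - [-0.0112,0,0,0,0,0,-1]
    - [-0.014,0,0,0,0,0,-1]

```text
clock: 8.93
position: [0.6013, -0.2797, 0.1072]
ee_rot: [0.658, 0.753, 0.0, -0.0]
ft_force: [0.3, -0.5, -0.7]
grip_width: 0.0
grasp_force: 0.1
```

Request:
jog_arm:
  increments:
    - [-0.0028,0,0,0,0,0,-1]
    - [-0.0056,0,0,0,0,0,-1]
    - [-0.0084,0,0,0,0,0,-1]
    - [-0.0112,0,0,0,0,0,-1]
    - [-0.014,0,0,0,0,0,-1]

```text
clock: 9.35
position: [0.6032, -0.2935, 0.1072]
ee_rot: [0.658, 0.753, 0.0, -0.0]
ft_force: [-0.1, 0.3, -0.2]
grip_width: 0.003
grasp_force: 0.1
```

Request:
jog_arm:
  increments:
    - [-0.0028,0,0,0,0,0,-1]
    - [-0.0056,0,0,0,0,0,-1]
    - [-0.0084,0,0,0,0,0,-1]
    - [-0.0112,0,0,0,0,0,-1]
    - [-0.014,0,0,0,0,0,-1]

```text
clock: 9.77
position: [0.6051, -0.3074, 0.1072]
ee_rot: [0.658, 0.753, 0.0, -0.0]
ft_force: [0.3, -0.1, -0.5]
grip_width: -0.001
grasp_force: 0.1
```

Request:
jog_arm:
  increments:
    - [-0.0028,0,0,0,0,0,-1]
    - [-0.0056,0,0,0,0,0,-1]
    - [-0.0084,0,0,0,0,0,-1]
    - [-0.0112,0,0,0,0,0,-1]
    - [-0.014,0,0,0,0,0,-1]

```text
clock: 10.18
position: [0.607, -0.3213, 0.1073]
ee_rot: [0.658, 0.753, 0.0, -0.0]
ft_force: [0.7, 0.4, 0.3]
grip_width: 0.006
grasp_force: 0.1
```

Request:
jog_arm:
  increments:
    - [-0.0028,0,0,0,0,0,-1]
    - [-0.0056,0,0,0,0,0,-1]
    - [-0.0084,0,0,0,0,0,-1]
    - [-0.0112,0,0,0,0,0,-1]
    - [-0.014,0,0,0,0,0,-1]

```text
clock: 10.6
position: [0.6088, -0.3352, 0.1073]
ee_rot: [0.658, 0.753, 0.0, -0.0]
ft_force: [0.9, 0.3, -0.0]
grip_width: 0.002
grasp_force: 0.0
```

Request:
jog_arm:
  increments:
    - [-0.0028,0,0,0,0,0,-1]
    - [-0.0056,0,0,0,0,0,-1]
    - [-0.0084,0,0,0,0,0,-1]
    - [-0.0112,0,0,0,0,0,-1]
    - [-0.014,0,0,0,0,0,-1]

```text
clock: 11.02
position: [0.6107, -0.349, 0.1072]
ee_rot: [0.658, 0.753, 0.0, -0.0]
ft_force: [0.4, 0.1, 0.2]
grip_width: 0.0
grasp_force: 0.0
```

Run:
```python
from wn import *
state(); a=optics.camera("wrist"); print(*wnose(a)); b=optics.camera("wrist"); print(*wnose(b)); state()
```

```text
t 11.0167 acr/alo/z [ 0.0036 -0.3252  0.1072] yawerr 0.005054284541964216 tilt [-0.      0.0001] f [0.3582 0.1233 0.246 ] grip 0.00012477536580255904
4223 [-0.2888 -0.2886 -0.2867 -0.2837 -0.2813] [-0.0408 -0.2895  0.1   ] [ 0.039  -0.281   0.1097]
4184 [-0.2889 -0.2886 -0.2867 -0.2837 -0.2813] [-0.0409 -0.2895  0.1   ] [ 0.0389 -0.281   0.11  ]
t 11.1167 acr/alo/z [ 0.0034 -0.3256  0.1073] yawerr 0.0043707600727310725 tilt [-0.0001 -0.0003] f [ 0.0386  0.6267 -0.6488] grip -0.0027788944647737183
```

The carriage is still, with its nose at -0.2895 (dock expected at -0.291), and the fingers are about 25 mm clear. I'll back away a little further and check once more.

Request:
jog_arm:
  increments:
    - [-0.01,0,0,0,0,0,-1]
    - [-0.02,0,0,0,0,0,-1]
    - [-0.03,0,0,0,0,0,-1]
    - [-0.03,0,0,0,0,0,-1]
    - [-0.03,0,0,0,0,0,-1]

```text
clock: 11.53
position: [0.6142, -0.3799, 0.1071]
ee_rot: [0.658, 0.753, -0.0, 0.0]
ft_force: [0.3, 0.3, 0.7]
grip_width: 0.002
grasp_force: 0.0
```

Run:
```python
from wn import *
a=optics.camera("scene"); w=optics.camera("wrist"); print(*wnose(w)); t=optics.camera("top"); print(bolt(t)); state(); cv2.imwrite("pics/s9.png",a["color"][:,:,::-1])
```

```text
3346 [-0.2893 -0.2892 -0.2884 -0.287  -0.2817] [-0.0409 -0.2894  0.1042] [ 0.0394 -0.2814  0.1095]
(86, array([-0.1641,  0.2757,  0.11  ]))
t 11.6833 acr/alo/z [ 0.004  -0.3545  0.1071] yawerr 0.005432513243407988 tilt [-0.0001  0.0006] f [0.11   0.255  0.9305] grip -0.002349710588971885
```

View pics/s9.png

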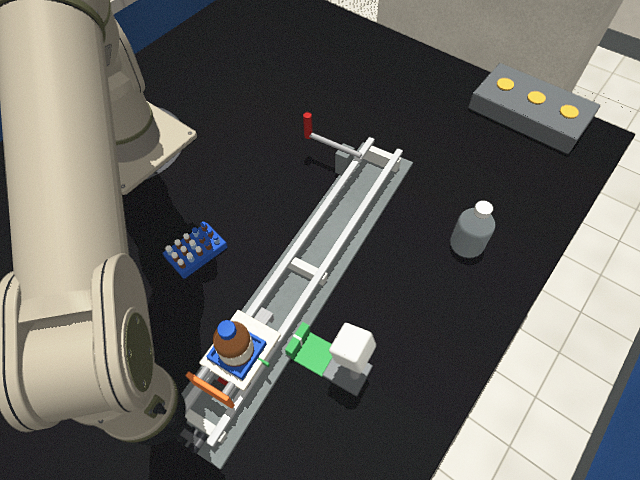

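The carriage is docked at (235,360) with the bottle upright. The bolt is open, and the vials and spare bottle haven't moved; the beaker is behind the arm in this view. The hand is clear.

```bash
python3 -c "
from workcell import workorder
print(workorder.hand_in())"
```

```text
the job is handed in; nothing more can be done
None
```

The job is handed in at about 12 s of the 45 s, but no verdict came back: the carriage was caught without a knock, held about 4 mm from the reader line for over 2 s, and lowered into the dock at about 0.03 m/s, where it rests untouched with the bottle upright; the beaker was hidden behind the arm in the last picture, so I could not confirm it stayed put.

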